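Slide a spacer along the rail into the corner pocket

ROBOT

A 6-joint arm with a two-finger parallel gripper is mounted at the origin on a cart in front of the work surface, level with it; the furniture and walls round the work are solid. World frame = base frame: x ahead of the robot, y to its left, z up, the work surface at z = 0. Lengths are in m, angles in degrees, forces in N, time in s.
With the tool pointing down it reaches from about 0.375 to 0.9 m from the base axis. Payload 3.1 kg.
Tool frame: the origin (TCP) lies at the very end of the fingers, on their centre line; the grasp point (between the pads) lies 19 mm behind it; z points along the fingers, y is the line along which they close (so a half turn about z gives the same grasp; the last joint's range is limited). The gripper opens to 87 mm and grips with 3 to 60 N. Pads are 19 mm wide; open, the fingers measure 117 mm over their backs; the gripper's body (75 mm by 190 mm) begins 51 mm behind the grasp point.
Start: joints at [-77.894, 30.224, 82.088, -0, 67.689, -10.227], TCP at [0.238, -0.578, 0.223] pointing down, gripper open.
Joint ranges: [-176.69, 176.69], [-43.24, 126.21], [12.49, 139.97], [-82, 262], [0, 151.66], [-163.58, 163.58]. Speed limits (degrees/s): [159.86, 159.86, 180, 180, 180, 180].

INTERFACE

Orientations are given as a 3x3 rotation matrix whose columns are the frame's x, y, z axes.
In Python, from rig import bot, imaging gives the robot as it stands.
- The arm moves only by the tool drive_tool, never from a script. Its argument "deltas" is text: rows parted by semicolons, each of 5 numbers parted by spaces: the finger opening in mm, from 0 to 87, then the shift along the world's x, y, z in mm, then the turn about the world's z in rad. In form: jaw dx dy dz twist; .... A call has 1 to 12 rows; each row is the pose to reach, as a shift and turn from the pose commanded when the call began; what a row does not reach only later rows make up. A row lasts 1/10 s, in which the tool goes at most 50 mm and 8.59 degrees, less where a joint would pass 70% of its speed; a pose out of reach is approached as far as the arm can. A call with a gripper value outside its range is refused whole. The fingers move at their own pace and stop on an object; the grip force is fixed at half the most. Time passes only in rows, so rows that repeat a pose let the fingers close. It gives the time, the measured TCP pose, the force, the opening and the grip force at its end, in the units of the state.
- bot.read_state(): the state, without advancing time (a new reading comes with each control period).
- imaging.capture(name): name is "scene" or "top"; returns the picture (400x640x3 uint8, red, green, blue); there is no depth.
- imaging.camera_model(name): a dict with "fx", "fy", "cx", "cy" (pixels), "dist" ([k1, k2, p1, p2, k3] as OpenCV has them; the pictures are not rectified), "T" (4x4, takes a point from camera to world coordinates). Camera axes: x right, y down, z forward; pixel columns grow to the right and rows downward; lengths in m; the calibration is good to about 2 mm. A picture is of the moment at which its call begins. camera_model takes no time and is no camera call.
- bot.hand_in(): hands the job in; it is judged then, once.
The state is a dict: "time_s": time; "joint_positions": joint angles; "qvel": joint speeds; "tau": joint torques, N m; "position": TCP position; "tcp_rot": TCP orientation; "force": force on the tool from outside, world axes, zero at the start; "moment": the same for the moment, N m; "opening": opening from 0.0 (shut) to 1.0 (fully open); "grasp_force": force on a finger pad.
Only numpy, scipy, OpenCV 4.12 (cv2) and the standard library are available. Lean on these libraries where they do the work, as an engineer would, in place of code of your own. Each camera call takes 0.05 s, during which the arm holds its last target. There are 200 camera calls.

TASK

With the fingertips, push the brass spacer flat against the aluminium rail of the tray, near where it lies, and only then slide it along the rail, keeping it against the rail, fully home into the corner pocket behind the blue lip, up against the end stop. Push it gently and never grip or lift it; leave the two vials on the tray and the other things on the table where they are, and finish clear of everything.

Things in the scene. Friction and masses are not known exactly. Their poses are not given: they have to be found in the camera images.
- tray: fixed dark steel setting tray. Its frame: origin on the table surface, x towards the rail (roughly away from the robot), y along the rail towards the pocket (roughly to the robot's left), z up. The flat plate spans x -110..80, y -160..140 mm, its top at z = 10 mm. Rail, end stop and blue lip stand 10 mm above it (tops at z = 20 mm) and enclose the corner pocket
- rail_face (a point): top edge of the aluminium rail's inner face, mid-length: tray frame x = 60, y = -10, z = 20 mm. The rail is 16 mm thick and runs along the tray's y from -150 to 130 mm
- stop_face (a point): top edge of the aluminium end stop's inner face: tray frame x = 40, y = 120, z = 20 mm. The stop is 12 mm thick and stands across the rail's left end from x = 8 to 72 mm
- lip_nose (a point): top of the rounded free end of the blue lip: tray frame x = 12.5, y = 84, z = 20 mm. The lip is 8 mm thick, parallel to the rail, from y = 84 to 120 mm, its inner face at x = 16.5 mm; the pocket between lip and rail is 43.5 mm wide and open towards -y
- spacer: loose brass block with rounded edges, 40 mm along its own x, 50 mm along its own y, 20 mm high, 0.18 to 0.35 kg, two dark dots on top; origin at the centre of its underside. It lies on the plate clear of the rail, turned up to 0.4 rad from the tray's axes; its long side (own y) goes along the rail. A push off its centre turns it easily
- pocket_seat (a point): where the spacer's origin lies when it is fully home in the pocket: tray frame x = 40, y = 95, z = 10 mm (on the plate's top). Lying fully home its long side is along the rail, 18 mm of it sticking out of the pocket's mouth
- vial_a: small clear vial with a white cap, 23 mm across and 46 mm high, loose, standing on the tray's front edge, the one nearer the pocket end; origin at the centre of its underside
- vial_b: a like vial, 23 mm across and 46 mm high, loose, standing on the tray's front edge some 45 mm to the right of the other; origin at the centre of its underside
- tape: loose roll of tan tape, 105 mm across, 25 mm high, lying on the table to the right of the tray; origin at the centre of its underside
- red_marker: loose marker pen, white with red cap, 135 mm long (own y), 17 mm thick, lying on the table to the left of the tray; origin at the centre of its underside
There are look-alikes about, which are no part of the job. What is meant by the spacer is not purple or turquoise, and is the larger of those in its own colour.

How it is judged:
By the outcome, as a careful person would: the job done as asked, in the order asked, and still so for the second after the job is handed in, with the robot touching nothing.
It also fails if it takes over 58 s, if anything falls off the work surface, if the arm or the gripper's body presses on something with over 40 N, if the wrist force passes 120 N, or if a joint passes its speed limit or range.

## Working session

There is one attempt and no reset: what is moved stays moved. The work goes in short steps, Python scripts to look and compute and a tool call to move; the robot and the scene stay as the last step left them, time stands still between calls to the robot, and variables do not carry over. Pictures are saved under pics/ and viewed, at most 10 in all, crops included, and the job is handed in when it is done.

Besides the shell and the picture viewer there is one more tool, called in YAML: its name, and indented under it one key for each argument. drive_tool: Moves the arm, as the interface text tells. Its arguments: {"type":"object","properties":{"deltas":{"type":"string"}},"required":["deltas"]}

```bash
mkdir -p pics; ls; python3 - <<'E'
from rig import bot, imaging
import cv2
for n in ("scene","top"):
    im=imaging.capture(n); cv2.imwrite(f"pics/{n}0.png",im[:,:,::-1])
    m=imaging.camera_model(n); print(n,m["fx"],m["fy"],m["T"].round(3).tolist() if hasattr(m["T"],"round") else m["T"])
s=bot.read_state();print(s["time_s"],s["position"],s["tcp_rot"],s["force"])
E
```

```text
pics
scene 411.6606133750983 411.6606133750983 [[-0.488, -0.504, 0.713, -0.185], [-0.873, 0.269, -0.407, 0.426], [0.013, -0.821, -0.571, 0.67], [0.0, 0.0, 0.0, 1.0]]
top 415.9773583972332 415.9773583972332 [[-0.009, -0.998, 0.064, 0.485], [-1.0, 0.01, 0.015, -0.032], [-0.016, -0.064, -0.998, 1.234], [0.0, 0.0, 0.0, 1.0]]
0.1 [ 0.23740958 -0.57747135  0.22167225] [[ 9.24974652e-01  3.80028612e-01 -3.83244297e-04]
 [ 3.80028637e-01 -9.24972825e-01  1.87303876e-03]
 [ 3.57317759e-04 -1.87815718e-03 -9.99998172e-01]] [-0.06112849  0.16259992 -0.34079715]
```

View pics/top0.png

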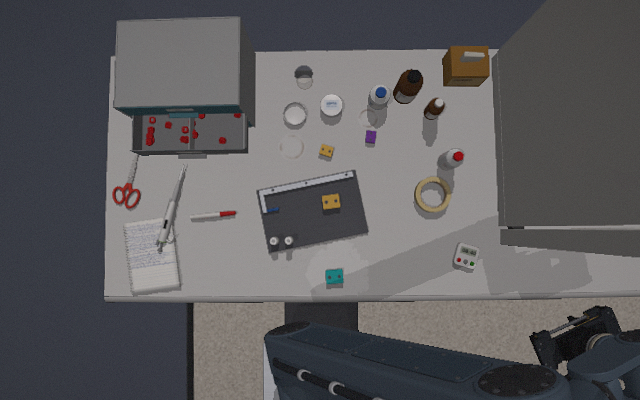

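View pics/scene0.png

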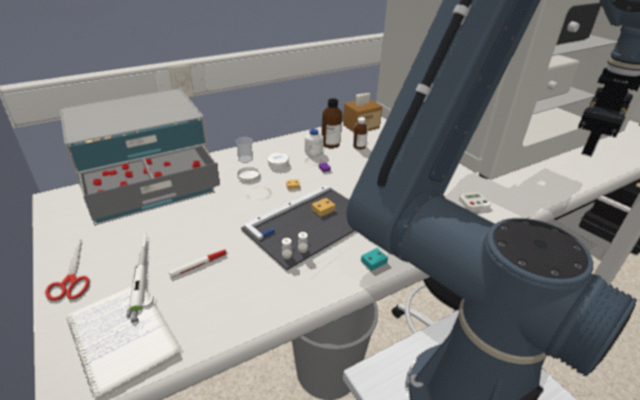

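The top view shows the tray around (257–367, 170–250), the brass spacer at (331, 202), the blue lip at (272, 210) and the vials at (274, 241) and (289, 241). I'll enlarge both views to get precise corners.

```bash
python3 - <<'E'
import cv2,numpy as np
a=cv2.imread("pics/top0.png")[160:260,245:380]; a=cv2.resize(a,None,fx=5.5,fy=5.5,interpolation=cv2.INTER_CUBIC); cv2.imwrite("pics/topc.png",a)
b=cv2.imread("pics/scene0.png")[180:270,235:370]; b=cv2.resize(b,None,fx=5.5,fy=5.5,interpolation=cv2.INTER_CUBIC); cv2.imwrite("pics/scenec.png",b)
E
```

```text
(no output)
```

View pics/topc.png

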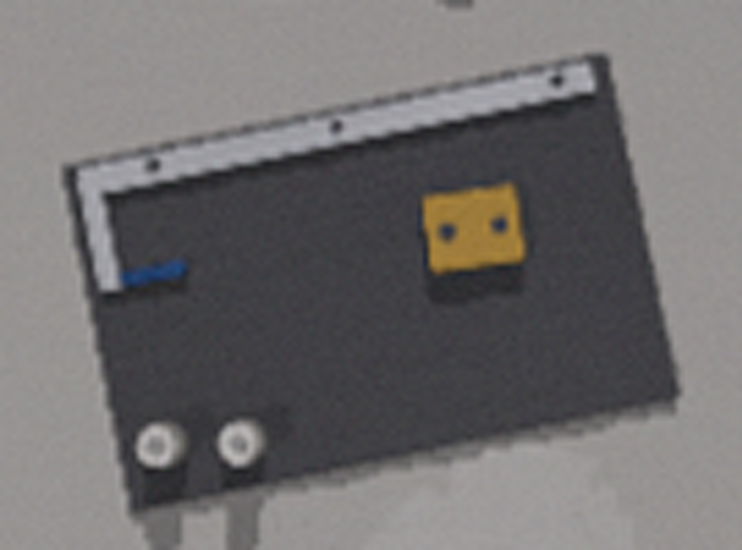

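View pics/scenec.png

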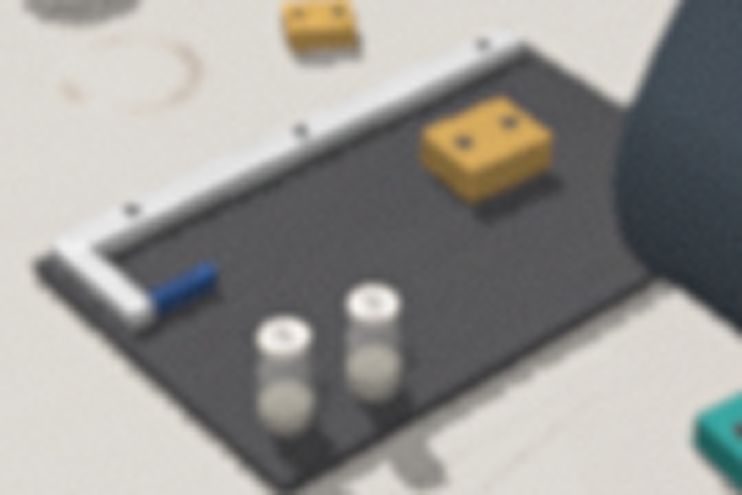

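Crop shows tray corners (65,165), (607,55), (678,395), (132,512), the inner rail/stop corner (107,193), the lip nose (185,267) and the spacer centred at (474,228) with a slight turn. The scene crop agrees. Next I'll fit the poses.

```bash
cat > h.py <<'E'
import cv2,numpy as np
from scipy.optimize import least_squares
from rig import bot, imaging
def w(name,uv,z):
    m=imaging.camera_model(name);T=np.array(m["T"])
    K=np.array([[m["fx"],0,m["cx"]],[0,m["fy"],m["cy"]],[0,0,1]])
    uv=np.array(uv,float).reshape(-1,1,2)
    p=cv2.undistortPoints(uv,K,np.array(m["dist"]))[:,0]
    d=np.c_[p,np.ones(len(p))]@T[:3,:3].T; o=T[:3,3]
    return (o+d*((np.broadcast_to(z,len(p))-o[2])/d[:,2])[:,None])[:,:2]*1000
def fit(W,P):
    r=lambda q:(P@np.array([[np.cos(q[2]),np.sin(q[2])],[-np.sin(q[2]),np.cos(q[2])]])+q[:2]-W).ravel()
    s=least_squares(r,[W[:,0].mean(),W[:,1].mean(),0]); return s.x,s.fun.reshape(-1,2)
def spacer(im,box):
    u0,v0,u1,v1=box; c=cv2.resize(im[v0:v1,u0:u1],None,fx=8,fy=8,interpolation=cv2.INTER_CUBIC)
    hsv=cv2.cvtColor(c,cv2.COLOR_RGB2HSV); k=cv2.inRange(hsv,(12,110,90),(30,255,255))
    k=cv2.morphologyEx(k,cv2.MORPH_CLOSE,np.ones((25,25)))
    cn=max(cv2.findContours(k,cv2.RETR_EXTERNAL,cv2.CHAIN_APPROX_NONE)[0],key=cv2.contourArea)
    pts=cv2.boxPoints(cv2.minAreaRect(cn)); M=cv2.moments(cn)
    f=lambda p:(np.array(p)+.5)/8-.5+[u0,v0]
    return f(pts),f([[M["m10"]/M["m00"],M["m01"]/M["m00"]]])
E
python3 - <<'E'
from h import *
cr=lambda x,o:(np.array(x,float)+.5)/5.5-.5+o
L=[((65,165),80,140,10),((607,55),80,-160,10),((678,395),-110,-160,10),((132,512),-110,140,10),((107,193),60,120,20),((597,92),60,-150,20),((122,288),8,120,20),((186,267),12.5,84,20)]
W=w("top",cr([l[0] for l in L],[245,160]),[l[3]/1000 for l in L]);P=np.array([l[1:3] for l in L],float)
q,r=fit(W,P);print("tray",q.round(3));print(r.round(1).tolist())
S=[((38,265),80,140,10),((283,488),-110,140,10),((92,250),60,120,20),((215,262),12.5,84,20),((135,322),8,132,20),((530,45),76,-150,20)]
W2=w("scene",cr([l[0] for l in S],[235,180]),[l[3]/1000 for l in S])
q2,r2=fit(W2,np.array([l[1:3] for l in S],float));print("tray scene",q2.round(3),r2.round(1).tolist())
im=cv2.imread("pics/top0.png")[:,:,::-1].copy()
b,c=spacer(im,(315,187,348,216));R=lambda t:np.array([[np.cos(t),-np.sin(t)],[np.sin(t),np.cos(t)]])
B=w("top",b,.03);C=w("top",c,.03)
print("spacer",B.round(1).tolist(),C,"sides",np.linalg.norm(B-np.roll(B,1,0),axis=1))
print("in tray",((C-q[:2])@R(q[2])).round(1),((B-q[:2])@R(q[2])).round(1).tolist())
print("dots tray",((w("top",cr([(447,232),(499,224)],[245,160]),.03)-q[:2])@R(q[2])).round(1))
v=w("top",cr([(158,444),(240,443)],[245,160]),.056);print("vials",((v-q[:2])@R(q[2])).round(1))
E
```

```text
tray [5.45793e+02 2.27270e+01 1.94000e-01]
[[-0.2, 1.3], [1.3, -0.6], [-2.3, -2.0], [-0.4, 0.5], [0.2, 2.0], [0.9, -0.9], [-0.0, -0.0], [0.5, -0.3]]
tray scene [5.40232e+02 2.28510e+01 1.46000e-01] [[3.4, -1.2], [-3.6, 5.8], [-0.1, -2.2], [-7.6, 0.8], [1.9, -0.7], [5.9, -2.4]]
spacer [[577.2, -17.0], [583.5, -67.9], [542.3, -72.9], [536.0, -22.2]] [[559.71899542 -44.96917473]] sides [41.47035711 51.30037026 41.46270875 51.18551826]
in tray [[  0.6 -69.1]] [[23.1, -45.0], [19.5, -96.2], [-21.8, -93.2], [-18.3, -42.2]]
dots tray [[  1.6 -55.3]
 [  0.2 -83. ]]
vials [[-76.7 112.6]
 [-84.7  71.1]]
```

drive_tool:
  deltas: "15 0 50 0 0;15 20 100 0 0;15 40 150 -10 -0.05;15 60 200 -20 -0.1;15 80 250 -30 -0.15;15 112 300 -40 -0.196;15 140 345 -50 -0.196;15 170 385 -60 -0.196;15 200 425 -80 -0.196;15 230 465 -100 -0.196;15 255 500 -120 -0.196;15 272 523 -123 -0.196"

```text
time_s: 1.3
position: [0.5009, -0.0653, 0.1023]
tcp_rot: [[0.981, 0.192, -0.002], [0.192, -0.981, 0.001], [-0.002, -0.001, -1.0]]
force: [-0.4, -1.3, -0.0]
opening: 0.177
grasp_force: 0.0
```

drive_tool:
  deltas: "15 0 0 0 0;15 0 0 0 0;15 0 0 -40 0;15 0 0 -65 0;15 0 0 -75 0;15 0 0 -83 0;15 0 0 -83 0;15 0 0 -83 0"

```text
time_s: 2.1
position: [0.5011, -0.0679, 0.0215]
tcp_rot: [[0.981, 0.192, 0.001], [0.192, -0.981, -0.001], [0.001, 0.001, -1.0]]
force: [0.2, 0.4, 0.2]
opening: 0.175
grasp_force: 0.0
```

```bash
python3 - <<'E'
from h import *
s=bot.read_state();print(s["time_s"],s["position"],s["force"],s["opening"])
a=imaging.capture("top")[140:280,220:400]; b=imaging.capture("scene")[170:280,225:405]
f=lambda i:cv2.resize(i,None,fx=4,fy=4,interpolation=cv2.INTER_CUBIC)[:,:,::-1]
c=np.vstack([f(a)[:300],f(b)[:300]]) if 0 else np.vstack([cv2.resize(a,(400,311)),cv2.resize(b,(400,244))])[:,:,::-1]
cv2.imwrite("pics/p1.png",c)
E
```

```text
2.1 [ 0.50114925 -0.06787442  0.02151454] [0.15168699 0.41718625 0.17495076] 0.17460339262406205
```

View pics/p1.png

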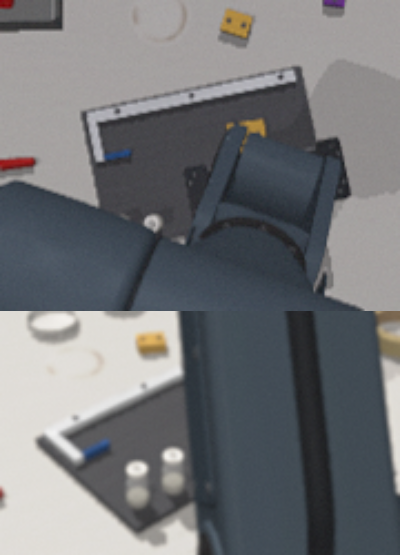

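The crops show the gripper down in front of the spacer, clear of the vials, but about 11 mm too far right. I'll shift, lower, and approach.

drive_tool:
  deltas: "15 -2 6 0 0;15 -2 11 0 0;15 -2 11 -6 0;15 -2 11 -6 0;15 4 12 -6 0;15 9 13 -6 0;15 14 14 -6 0;15 18 15 -6 0;15 22 15.5 -6 0;15 24.5 16 -6 0;15 24.5 16 -6 0;15 24.5 16 -6 0"

```text
time_s: 3.4
position: [0.525, -0.0511, 0.0147]
tcp_rot: [[0.981, 0.193, -0.0], [0.193, -0.981, 0.0], [-0.0, -0.0, -1.0]]
force: [-0.5, -0.9, -0.0]
opening: 0.174
grasp_force: 0.0
```

drive_tool:
  deltas: "15 2.5 0.5 0 0;15 5 1 0 0;15 7.5 1.5 0 0;15 10 2 0 0;15 12.5 2.5 0 0;15 15 3 0 0;15 17.5 3.4 0 0;15 20 3.9 0 0;15 22.5 4.4 0 0;15 25 4.9 0 0;15 27.5 5.4 0 0;15 30 5.8 0 0"

```text
time_s: 4.6
position: [0.5554, -0.0453, 0.0147]
tcp_rot: [[0.981, 0.193, 0.0], [0.193, -0.981, 0.0], [0.0, -0.0, -1.0]]
force: [-0.6, -0.1, 1.2]
opening: 0.175
grasp_force: 0.6
```

drive_tool:
  deltas: "15 1.5 0.3 0 0;15 3 0.6 0 0;15 4.5 0.9 0 0;15 6 1.2 0 0;15 7.5 1.5 0 0;15 9 1.7 0 0;15 10 1.9 0 0;15 11 2.1 0 0;15 12 2.3 0 0;15 12 2.3 0 0"

```text
time_s: 5.6
position: [0.5675, -0.0431, 0.0147]
tcp_rot: [[0.981, 0.193, 0.001], [0.193, -0.981, -0.0], [0.001, 0.0, -1.0]]
force: [-0.0, 0.3, -0.5]
opening: 0.17
grasp_force: 0.2
```

```bash
python3 - <<'E'
from h import *
s=bot.read_state();print(s["time_s"],s["position"],s["force"],s["opening"])
a=imaging.capture("top")[150:230,250:370]
cv2.imwrite("pics/p2.png",cv2.resize(a,None,fx=5.5,fy=5.5,interpolation=cv2.INTER_CUBIC)[:,:,::-1])
E
```

```text
5.6 [ 0.56747854 -0.04307815  0.01472852] [-0.01723292  0.28472382 -0.52261769] 0.16988544750023138
```

View pics/p2.png

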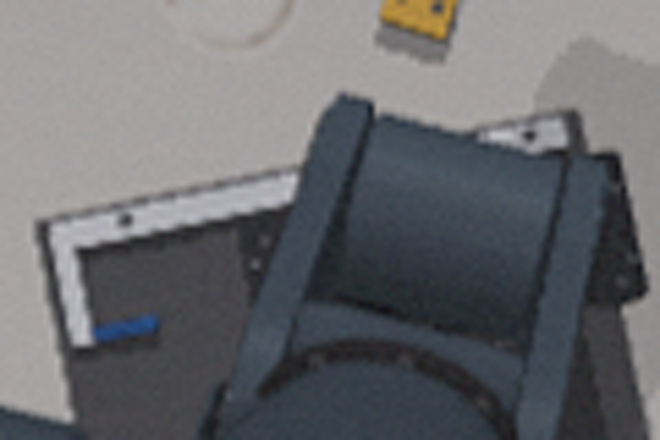

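The arm hides the spacer, so I'll feel for rail contact by force in 1–2 mm steps.

drive_tool:
  deltas: "15 0.7 0.15 0 0;15 1.4 0.3 0 0;15 2 0.4 0 0"

```text
time_s: 5.95
position: [0.569, -0.0427, 0.0147]
tcp_rot: [[0.981, 0.193, -0.0], [0.193, -0.981, 0.0], [-0.0, -0.0, -1.0]]
force: [-1.0, -0.2, 1.0]
opening: 0.171
grasp_force: 0.7
```

drive_tool:
  deltas: "15 0.7 0.15 0 0;15 1.4 0.3 0 0;15 2 0.4 0 0"

```text
time_s: 6.25
position: [0.5711, -0.0423, 0.0147]
tcp_rot: [[0.981, 0.193, -0.0], [0.193, -0.981, 0.0], [-0.0, -0.0, -1.0]]
force: [-1.3, 0.2, 1.8]
opening: 0.171
grasp_force: 0.9
```

drive_tool:
  deltas: "15 0.7 0.15 0 0;15 1.4 0.3 0 0;15 2 0.4 0 0"

```text
time_s: 6.55
position: [0.5712, -0.0422, 0.0147]
tcp_rot: [[0.981, 0.193, -0.004], [0.193, -0.981, -0.0], [-0.004, -0.001, -1.0]]
force: [-6.5, -4.0, 4.4]
opening: 0.173
grasp_force: 3.6
```

Contact with the rail (7 N, position stalled). I'll press slightly more to seat it flat, then back off and look.

drive_tool:
  deltas: "15 0.8 0.1 0 0;15 0.8 0.1 0 0;15 0.8 0.1 0 0"

```text
time_s: 6.85
position: [0.5711, -0.0421, 0.0146]
tcp_rot: [[0.981, 0.193, -0.006], [0.193, -0.981, 0.0], [-0.006, -0.001, -1.0]]
force: [-6.2, -4.1, 5.7]
opening: 0.171
grasp_force: 3.8
```

drive_tool:
  deltas: "15 -5 -1 0 0;15 -15 -3 0 0;15 -30 -6 0 0;15 -45 -9 0 0;15 -45 -9 30 0;15 -60 -15 70 0.15;15 -90 -45 80 0.3;15 -120 -75 80 0.45;15 -140 -105 80 0.6;6 -140 -130 80 0.75;6 -140 -150 80 0.9;6 -140 -150 80 1.05"

```text
time_s: 8.05
position: [0.4352, -0.1953, 0.0951]
tcp_rot: [[0.346, 0.938, 0.004], [0.938, -0.346, -0.003], [-0.002, 0.005, -1.0]]
force: [1.1, 0.6, -0.7]
opening: 0.08
grasp_force: 0.0
```

```bash
python3 - <<'E'
from h import *
s=bot.read_state();print(s["time_s"],s["position"],s["tcp_rot"][:2],s["opening"])
im=imaging.capture("top")
cv2.imwrite("pics/top3.png",im[:,:,::-1])
a=im[160:260,245:380]
cv2.imwrite("pics/p3.png",cv2.resize(a,None,fx=5.5,fy=5.5,interpolation=cv2.INTER_CUBIC)[:,:,::-1])
E
```

```text
8.05 [ 0.43518537 -0.19531429  0.09510109] [[ 0.3456556   0.93835199  0.00421279]
 [ 0.93836023 -0.34564443 -0.003165  ]] 0.07988452465047242
```

View pics/p3.png

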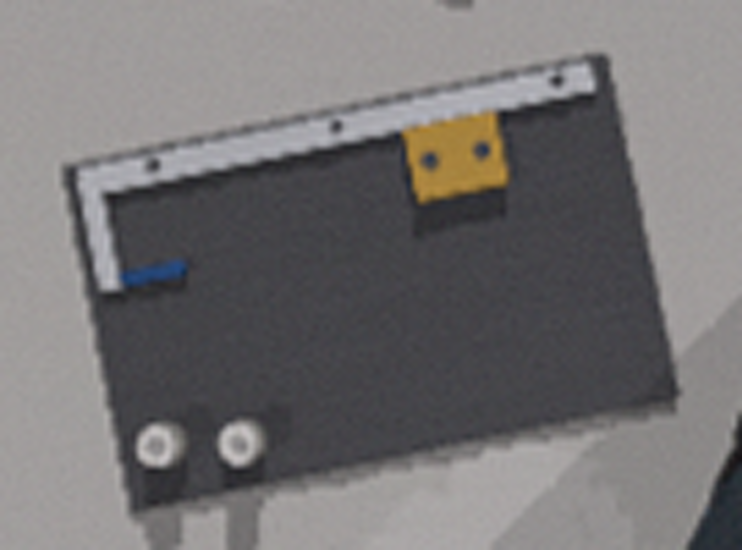

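The spacer lies flush along the rail, centred at crop (456,156) with its near edge parallel to the rail; the vials haven't moved. Next I'll come in behind its right end, turned 90°.

drive_tool:
  deltas: "6 35 10 0 0.14;6 75 30 0 0.28;6 115 60 0 0.42;6 145 85 0 0.547;6 170 102 -10 0.547;6 170 102 -25 0.547;6 170 102 -25 0.547;6 170 102 -45 0.547;6 170 102 -60 0.547;6 170 102 -60 0.547"

```text
time_s: 9.1
position: [0.601, -0.0898, 0.0325]
tcp_rot: [[-0.188, 0.982, -0.006], [0.982, 0.188, 0.002], [0.003, -0.005, -1.0]]
force: [-0.6, 0.6, -0.4]
opening: 0.068
grasp_force: 0.0
```

```bash
python3 - <<'E'
from h import *
s=bot.read_state();print(s["time_s"],s["position"],s["opening"],s["joint_positions"])
t=.194;R=np.array([[np.cos(t),-np.sin(t)],[np.sin(t),np.cos(t)]])
print((np.array(s["position"][:2])*1000-[545.8,22.7])@R, np.arctan2(s["tcp_rot"][1][0],s["tcp_rot"][0][0])-t)
im=cv2.imread("pics/top3.png")[:,:,::-1].copy()
b,c=spacer(im,(312,176,345,202))
for k in (b,c): print(((w("top",k,.03)-[545.8,22.7])@R).round(1).tolist())
E
```

```text
9.1 [ 0.60100535 -0.08983832  0.03254585] 0.06825875157459052 [-1.90245154e+01  4.38713259e+01  9.18465109e+01 -5.32498435e-03
  4.46276781e+01 -2.98768231e+01]
[  32.47400825 -121.06998809] 1.5662634132645172
[[59.3, -42.1], [59.5, -93.6], [19.4, -93.6], [19.3, -42.2]]
[[39.4, -67.8]]
```

drive_tool:
  deltas: "6 4 1 0 0.005;6 4 1 -10 0.005;6 4 1 -18 0.005;6 4 1 -18 0.005;6 3.2 5 -18 0.005;6 2.4 9 -18 0.005;6 1.7 12.5 -18 0.005;6 1.3 14.5 -18 0.005;6 1.3 14.5 -18 0.005"

```text
time_s: 10.0
position: [0.6052, -0.0748, 0.0169]
tcp_rot: [[-0.196, 0.981, 0.0], [0.981, 0.196, -0.0], [-0.0, 0.0, -1.0]]
force: [-0.4, 0.2, -0.5]
opening: 0.067
grasp_force: 0.0
```

drive_tool:
  deltas: "6 -3 -0.6 -2 0;6 -3 -0.6 -2 0;6 -3.5 2.3 -2 0;6 -4.1 5.2 -2 0;6 -4.6 8.2 -2 0;6 -5.2 11.1 -2 0;6 -5.7 14.1 -2 0;6 -6.3 17 -2 0;6 -6.8 20 -2 0;6 -7.4 22.9 -2 0;6 -7.9 25.9 -2 0;6 -8.5 28.8 -2 0"

```text
time_s: 11.2
position: [0.5967, -0.0463, 0.0147]
tcp_rot: [[-0.195, 0.981, -0.0], [0.981, 0.195, -0.0], [-0.0, -0.0, -1.0]]
force: [-0.4, -1.7, -0.3]
opening: 0.069
grasp_force: 0.7
```

drive_tool:
  deltas: "6 -0.55 2.95 0 0;6 -1.1 5.9 0 0;6 -1.65 8.85 0 0;6 -2.2 11.8 0 0;6 -2.75 14.75 0 0;6 -3.3 17.7 0 0;6 -3.85 20.65 0 0;6 -4.4 23.6 0 0;6 -4.95 26.55 0 0;6 -5.5 29.5 0 0;6 -6.05 32.45 0 0;6 -6.6 35.4 0 0"

```text
time_s: 12.4
position: [0.5901, -0.0108, 0.0147]
tcp_rot: [[-0.195, 0.981, -0.0], [0.981, 0.195, -0.0], [0.0, -0.0, -1.0]]
force: [-0.6, -2.1, 1.1]
opening: 0.073
grasp_force: 0.9
```

```bash
cat > look.py <<'E'
import sys
from h import *
s=bot.read_state();t=.194;R=np.array([[np.cos(t),-np.sin(t)],[np.sin(t),np.cos(t)]])
print(s["time_s"],s["force"].round(1),(np.array(s["position"][:2])*1000-[545.8,22.7])@R)
im=imaging.capture("top");cv2.imwrite(f"pics/full{sys.argv[1]}.png",im[:,:,::-1])
cv2.imwrite(f"pics/{sys.argv[1]}.png",cv2.resize(im[160:260,245:380],None,fx=5.5,fy=5.5,interpolation=cv2.INTER_CUBIC)[:,:,::-1])
E
python3 look.py p4
```

```text
12.4 [-0.6 -2.1  1.1] [ 36.98491026 -41.45047089]
```

View pics/p4.png

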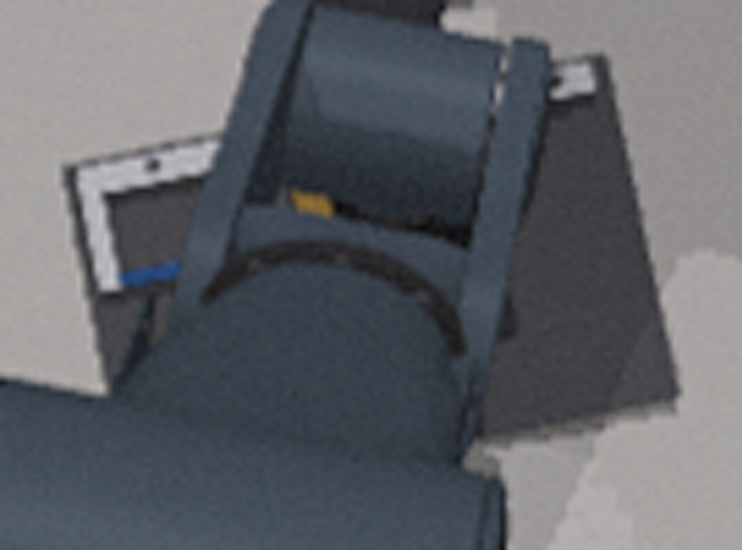

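Part of the spacer is visible at crop (312,203), moving left along the rail with light force. I'll keep going.

drive_tool:
  deltas: "6 -0.55 2.95 0 0;6 -1.1 5.9 0 0;6 -1.65 8.85 0 0;6 -2.2 11.8 0 0;6 -2.75 14.75 0 0;6 -3.3 17.7 0 0;6 -3.85 20.65 0 0;6 -4.4 23.6 0 0;6 -4.95 26.55 0 0;6 -5.5 29.5 0 0;6 -6.05 32.45 0 0;6 -6.6 35.4 0 0"

```text
time_s: 13.65
position: [0.5834, 0.0245, 0.0147]
tcp_rot: [[-0.195, 0.981, -0.0], [0.981, 0.195, -0.0], [0.0, -0.0, -1.0]]
force: [-0.1, -2.4, 0.3]
opening: 0.068
grasp_force: 1.0
```

drive_tool:
  deltas: "6 -0.55 2.95 0 0;6 -1.1 5.9 0 0;6 -1.65 8.85 0 0;6 -2.2 11.8 0 0;6 -2.75 14.75 0 0"

```text
time_s: 14.15
position: [0.5807, 0.0394, 0.0146]
tcp_rot: [[-0.195, 0.981, -0.0], [0.981, 0.195, 0.0], [0.0, -0.0, -1.0]]
force: [-0.9, -1.7, 0.1]
opening: 0.07
grasp_force: 0.8
```

```bash
python3 look.py p5
```

```text
14.15 [-0.9 -1.7  0.1] [37.46005393  9.62805595]
```

View pics/p5.png

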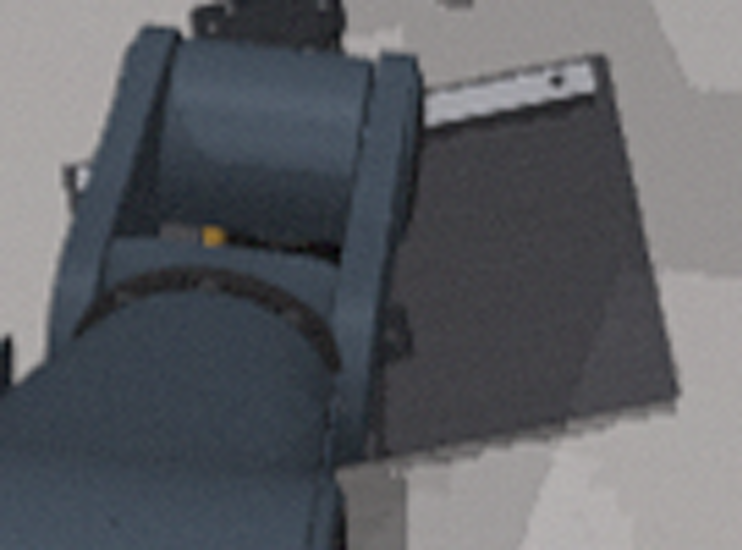

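Forces show the spacer still pressed lightly towards the rail; its leading edge is about 15 mm short of the pocket mouth. I'll enter the pocket more slowly.

drive_tool:
  deltas: "6 -0.4 2 0 0;6 -0.8 4 0 0;6 -1.1 6 0 0;6 -1.5 8 0 0;6 -1.9 10 0 0;6 -2.3 12 0 0;6 -2.6 14 0 0;6 -3 16 0 0;6 -3.4 18 0 0;6 -3.8 20 0 0;6 -4.1 22 0 0;6 -4.5 24 0 0"

```text
time_s: 15.4
position: [0.5762, 0.0632, 0.0147]
tcp_rot: [[-0.195, 0.981, -0.0], [0.981, 0.195, -0.0], [-0.0, -0.0, -1.0]]
force: [-0.3, -1.8, -0.5]
opening: 0.069
grasp_force: 0.6
```

drive_tool:
  deltas: "6 -0.4 2 0 0;6 -0.8 4 0 0;6 -1.1 6 0 0;6 -1.5 8 0 0;6 -1.9 10 0 0;6 -2.3 12 0 0;6 -2.6 14 0 0;6 -3 16 0 0;6 -3.4 18 0 0;6 -3.8 20 0 0;6 -4.1 21.5 0 0;6 -4.1 21.5 0 0"

```text
time_s: 16.6
position: [0.5724, 0.085, 0.0147]
tcp_rot: [[-0.195, 0.981, 0.001], [0.981, 0.195, 0.0], [0.0, 0.001, -1.0]]
force: [0.3, -0.9, -0.1]
opening: 0.064
grasp_force: 0.0
```

drive_tool:
  deltas: "6 -0.15 0.7 0 0;6 -0.3 1.4 0 0;6 -0.4 2 0 0;6 -0.5 2.6 0 0"

```text
time_s: 17.0
position: [0.5721, 0.0872, 0.0148]
tcp_rot: [[-0.195, 0.981, 0.001], [0.981, 0.195, 0.0], [-0.0, 0.001, -1.0]]
force: [1.1, -1.4, 0.6]
opening: 0.07
grasp_force: 0.5
```

drive_tool:
  deltas: "6 -0.15 0.7 0 0;6 -0.3 1.4 0 0;6 -0.4 2 0 0;6 -0.4 2 0 0"

```text
time_s: 17.4
position: [0.5719, 0.0881, 0.0148]
tcp_rot: [[-0.196, 0.981, 0.001], [0.981, 0.196, -0.002], [-0.002, 0.001, -1.0]]
force: [0.4, -5.8, 0.0]
opening: 0.065
grasp_force: 2.8
```

drive_tool:
  deltas: "6 -0.15 0.7 0 0;6 -0.3 1.4 0 0;6 -0.3 1.4 0 0"

```text
time_s: 17.7
position: [0.5719, 0.0882, 0.015]
tcp_rot: [[-0.197, 0.98, 0.001], [0.98, 0.197, -0.003], [-0.004, 0.001, -1.0]]
force: [-0.2, -10.9, -0.2]
opening: 0.068
grasp_force: 5.0
```

Stalled at the end stop (11 N). I'll back off along the rail, lift, clear away, and verify.

drive_tool:
  deltas: "6 0.6 -3 0 0;6 2 -10 0 0;6 5 -25 0 0;6 8 -40 0 0;6 8 -40 30 0;6 8 -40 70 0;6 0 -60 100 0;6 -30 -100 110 0;6 -70 -140 110 0;6 -100 -190 110 0;6 -130 -240 110 0;6 -150 -280 110 0"

```text
time_s: 18.9
position: [0.4282, -0.175, 0.125]
tcp_rot: [[-0.195, 0.981, 0.0], [0.981, 0.195, -0.0], [-0.0, 0.0, -1.0]]
force: [-0.0, -0.5, 0.0]
opening: 0.067
grasp_force: 0.0
```

```bash
python3 look.py p6; python3 - <<'E'
from h import *
t=.194;R=np.array([[np.cos(t),-np.sin(t)],[np.sin(t),np.cos(t)]])
im=cv2.imread("pics/fullp6.png")[:,:,::-1].copy()
b,c=spacer(im,(258,180,310,218))
for k in (b,c): print(((w("top",k,.03)-[545.8,22.7])@R).round(1).tolist())
E
```

```text
18.9 [-0.  -0.5  0. ] [-153.48385195 -171.33579954]
[[58.9, 120.0], [58.8, 69.5], [18.8, 69.3], [18.9, 119.8]]
[[38.8, 94.6]]
```

View pics/p6.png

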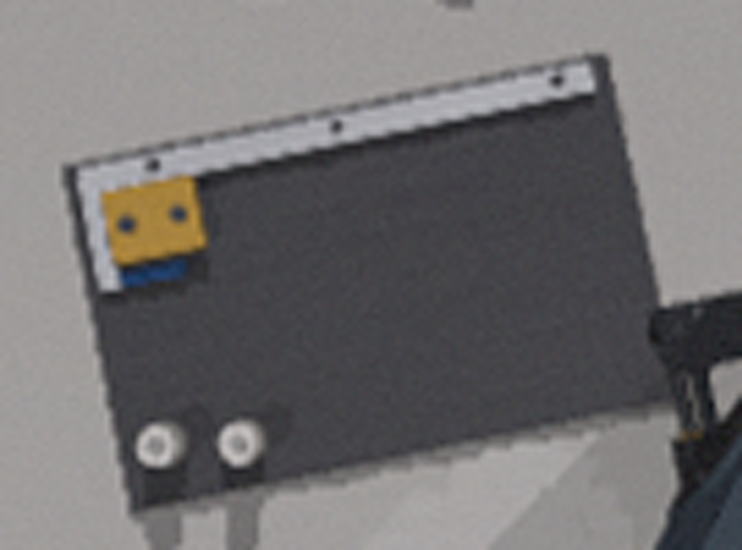

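The spacer sits fully home: measured (38.8, 94.6) against the seat (40, 95), square, with the vials unmoved and the gripper clear. Handing in.

```bash
python3 -c "
from rig import bot
print(bot.hand_in())"
```

```text
the job is handed in; nothing more can be done
None
```

I pushed the brass spacer flat to the rail, slid it along into the corner pocket against the end stop, and handed the job in; the last top picture puts it within about 1.3 mm of the seat, with the vials unmoved and the arm clear.

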